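# Check a filter cube's windows and hold it in the datum corner

## Robot

A 6-joint arm with a two-finger parallel gripper is mounted at the origin on a cart in front of the work surface, level with it; the furniture and walls round the work are solid. World frame = base frame: x ahead of the robot, y to its left, z up, the work surface at z = 0. Lengths are in m, angles in degrees, forces in N, time in s.
With the tool pointing down it reaches from about 0.3 to 0.75 m from the base axis. Payload 8.5 kg.
Tool frame: the origin (TCP) lies at the very end of the fingers, on their centre line; the grasp point (between the pads) lies 19 mm behind it; z points along the fingers, y is the line along which they close (so a half turn about z gives the same grasp; the last joint's range is limited). The gripper opens to 85 mm and grips with 20 to 120 N. Pads are 22 mm wide; open, the fingers measure 114 mm over their backs; the gripper's body (76 mm by 85 mm) begins 54 mm behind the grasp point. The pads swing forward as they close: fully open they stand 13 mm farther back than shut.
Start: joints at [57.68, 21.807, 74.336, -0, 83.858, -12.336], TCP at [0.188, 0.517, 0.231] pointing down, gripper open.
Joint ranges: [-178.18, 178.18], [-50.72, 133.34], [12.68, 142.11], [-81.47, 261.47], [9.98, 163.14], [-165.26, 165.26]. Speed limits (degrees/s): [136.94, 136.94, 180, 180, 180, 180].

## Interface

Orientations are given as a 3x3 rotation matrix whose columns are the frame's x, y, z axes.
In Python, from rig import env gives the robot as it stands.
- The arm moves only by the tool move_arm, never from a script. Its argument "plan" is a list of rows, each a list of 7 numbers: the turn, a rotation vector about the tool's x, y, z in degrees, then the shift along the tool's x, y, z in cm, then the gripper command: -1 is shut, 1 is fully open, values between are in proportion. In form: [[ax, ay, az, tx, ty, tz, jaw], ...]. A call has 1 to 5 rows; each row is the pose to reach, as a shift and turn from the pose commanded when the call began, along the tool's axes at that moment; what a row does not reach only later rows make up. A row lasts 1/10 s, in which the tool goes at most 50 mm and 8.59 degrees, less where a joint would pass 70% of its speed; a pose out of reach is approached as far as the arm can. A call with a gripper value outside its range is refused whole. The fingers move at their own pace and stop on an object; "squeeze" is the grip in N (left out, the last holds). Time passes only in rows, so rows that repeat a pose let the fingers close. It gives the time, the measured TCP pose, the force, the opening and the grip force at its end, in the units of the state.
- env.observe(): the state, without advancing time (a new reading comes with each control period).
- env.get_image(name): name is "side" or "top" or "wrist"; returns a dict with "color" (480x640x3 uint8, red, green, blue), "fov_y" (degrees; the focal length in pixels is half the picture's height over the tangent of half this angle, whatever the lens; pixels are square), "cx", "cy" (the principal point, pixels), "distortion" ([k1, k2, p1, p2, k3] as OpenCV has them; the pictures are not rectified), "R" (3x3) and "t" (3): a world point X has camera coordinates R X + t. Camera axes: x right, y down, z forward; pixel columns grow to the right and rows downward; lengths in m; the calibration is good to about 2 mm. A picture is of the moment at which its call begins. There is no depth.
- env.close_job(): hands the job in; it is judged then, once.
Trained networks look in a picture, given as the dict that the camera call returned (one of the last four; its "shot" number tells which), for a name from the list of things; names that differ only in an ending like _2 or _b are one class to them, and where a whole thing is asked for, a point or a joint stands for the part that bears it (a point fixed in the world has none). Each returns a list of dicts, best first, with "conf" (0 to 1); they miss things now and then, are a little off and sometimes report something else, mostly with a low value. They report only what shows in the picture. A call takes as long as a camera call.
- env.outline_of(target, picture): "mask" (480x640 bool, what is visible of it) and "bbox" ([centre column, centre row, width, height] in pixels, round what is visible of it).
- env.tip_of(target, picture): "pixel" ([column, row] in pixels: a listed point, or the origin of a listed thing).
The state is a dict: "time_s": time; "q": joint angles; "qvel": joint speeds; "joint_efforts": joint torques, N m; "position": TCP position; "tool_rot": TCP orientation; "ft_force": force on the tool from outside, world axes, zero at the start; "wrist_torque": the same for the moment, N m; "grip_width": finger opening in m; "gripper_force": force on a finger pad.
Only numpy, scipy, OpenCV 4.12 (cv2) and the standard library are available. Lean on these libraries where they do the work, as an engineer would, in place of code of your own. Each camera call takes 0.05 s, during which the arm holds its last target. There are 200 camera calls.

## Task

Pick up the black filter cube and show its amber window squarely to the red-ringed eye of the sensor post, about 4 cm in front of it, upright and at its height, for half a second; then turn the cube and show the green window in the same way. Then set the cube upright on the plate of the corner fixture, push its two plain sides flush against both blue stops at once, and finish while still gripping the cube and pressing it firmly against both stops: do not let go. Leave the other things on the table where they are.

Things in the scene. Friction and masses are not known exactly. Their poses are not given: they have to be found in the camera images.
- cube_center (a point): Centre of the loose filter cube, a black block 40 (x) x 36 (y) x 60 (z) mm, 0.1 to 0.2 kg, upright on the table at the start. Cube's own axes, z up. Side -x has the amber window, -y the green one; +x and +y are plain. A white dot on top marks the corner between the plain sides. Grip any two opposite sides, on the upper half, so that windows and stops stay clear of the fingers.
- amber_window (a point): Centre of the round amber window, 18 mm across in a silver rim, on the cube's -x side, 18 mm above the underside: at (-20, 0, -12) mm from the cube's centre in the cube's axes.
- green_window (a point): Centre of the round green window, 18 mm across in a silver rim, on the cube's -y side, 18 mm above the underside: at (0, -18, -12) mm from the cube's centre in the cube's axes.
- filter_cube: The same filter cube; this origin is the centre of its underside, 30 mm below its centre. The white dot on its top lies 10 mm towards +x and 8 mm towards +y from the middle.
- sensor_post: Fixed sensor post: a white head 26 x 36 x 28 mm (top 76 mm above the table) on a thin steel post with a 44 mm square foot. Origin at the middle of its underside on the table, z up. Its eye, a black lens in a red ring, is on the head's -x side and looks along the post's own -x.
- eye (a point): Centre of the eye's front: 15 mm along -x from the post's axis, 62 mm above the table.
- view_point (a point): Where a window's centre belongs when it is shown: 40 mm straight in front of the eye (55 mm along the post's -x from its axis), 62 mm above the table. Axes as the post's. A shown window faces the eye, that is, its outward direction is the post's +x.
- fixture: Fixed corner fixture: grey plate 100 x 100 x 8 mm with two blue stop bars, 20 mm high above the plate and 12 mm thick, on its +x and +y edges. Origin at the middle of the plate's underside on the table, z up. The stops' inner faces stand at x = +35 mm and y = +35 mm; there is a gap at the corner between the bars. The cube rubs on plate and stops: a push must also overcome friction (coefficient 0.5 to 0.7) before the second contact bears.
- stop_x: The stop bar on the fixture's +x edge, 12 x 58 x 20 mm, rigid; origin under its middle, at (41, -5, 8) mm in the fixture's axes. The cube's plain +x side goes against it.
- stop_y: The stop bar on the fixture's +y edge, 58 x 12 x 20 mm, rigid; origin under its middle, at (-5, 41, 8) mm in the fixture's axes. The cube's plain +y side goes against it.
- seat (a point): Where the centre of the cube is when it stands on the plate against both stops, its axes parallel to the fixture's: (15, 17, 38) mm in the fixture's axes.
- tape_roll: Bystander: amber tape roll lying flat, 60 mm across, 16 mm high; origin under its middle.
- blue_box: Bystander: flat blue box 50 x 50 x 13 mm; origin under its middle.
- lens_cap: Bystander: black lens cap, 33 mm across, 13 mm high; origin under its middle.
- bubble_level: Bystander: round bubble level, 30 mm across, 9 mm high; origin under its middle.
- swab_jar: Bystander: clear jar with blue lid, 54 mm across, 70 mm high; origin under its middle.

How it is judged:
By the outcome, as a careful person would: the job done as asked, in the order asked, and still so for the second after the job is handed in, while the arm keeps its last pose, push and grip.
It also fails if it takes over 61 s, if anything falls off the work surface, if the arm or the gripper's body presses on something with over 40 N, if the wrist force passes 120 N, or if a joint passes its speed limit or range.

## Working session

There is one attempt and no reset: what is moved stays moved. The work goes in short steps, Python scripts to look and compute and a tool call to move; the robot and the scene stay as the last step left them, time stands still between calls to the robot, and variables do not carry over. Pictures are saved under pics/ and viewed, at most 10 in all, crops included, and the job is handed in when it is done.

Besides the shell and the picture viewer there is one more tool, called by a JSON object that holds its "fn" and its "kwargs". move_arm: Moves the arm, as the interface text tells. Its arguments: {"type":"object","properties":{"plan":{"type":"array"},"squeeze":{"type":"number"}},"required":["plan"]}

```bash
ls; mkdir -p pics; python3 - <<'E'
from rig import env
import cv2,pickle
D={}
for n in("side","top"):
    p=env.get_image(n);D[n]=p
    cv2.imwrite(f"pics/{n}0.png",p["color"][:,:,::-1])
    print(n,p["fov_y"],p["cx"],p["cy"],p["distortion"],(-p["R"].T@p["t"]).round(3),p["R"].round(3).tolist())
    for t in("filter_cube","cube_center","sensor_post","eye","fixture","stop_x","stop_y","amber_window","green_window","swab_jar","tape_roll","blue_box","lens_cap","bubble_level"):
        try:
            r=env.tip_of(t,p);print(t,[(round(a["conf"],2),[round(float(v),1) for v in a["pixel"]]) for a in r[:2]])
        except Exception as e:print(t,e)
pickle.dump(D,open("d0.pkl","wb"))
o=env.observe();print(o["time_s"],o["tool_rot"])
E
```

```text
pics
side 54.883839273750276 316.57674035037996 242.6319612476825 [0.0387493 0.        0.        0.        0.       ] [ 0.548 -0.74   0.708] [[0.998, 0.061, 0.023], [0.056, -0.616, -0.786], [-0.034, 0.786, -0.618]]
filter_cube [(0.88, [290.9, 279.4])]
cube_center [(0.72, [292.4, 268.2])]
sensor_post [(0.7, [277.8, 396.1])]
eye [(0.77, [272.0, 363.4])]
fixture [(0.62, [312.4, 214.4])]
stop_x [(0.57, [313.2, 204.2]), (0.46, [328.6, 219.7])]
stop_y [(0.57, [313.2, 204.2]), (0.46, [328.6, 219.7])]
amber_window [(0.82, [281.3, 278.1])]
green_window [(0.92, [292.4, 273.1]), (0.28, [293.2, 278.5])]
swab_jar [(0.73, [370.0, 223.6])]
tape_roll [(0.56, [278.5, 240.8])]
blue_box [(0.65, [257.6, 327.2])]
lens_cap [(0.58, [297.9, 339.1])]
bubble_level [(0.79, [222.0, 393.6]), (0.18, [273.2, 365.5])]
top 52.808867846044265 313.15852064422313 234.7949500540982 [-0.08245922  0.          0.          0.          0.        ] [0.359 0.053 1.171] [[0.022, -1.0, 0.011], [-0.991, -0.023, -0.13], [0.13, -0.008, -0.991]]
filter_cube [(0.54, [225.2, 225.0])]
cube_center [(0.7, [322.1, 254.5])]
sensor_post [(0.83, [437.0, 258.6]), (0.46, [328.9, 251.3])]
eye [(0.59, [229.2, 182.0]), (0.56, [441.0, 256.2])]
fixture [(0.72, [218.1, 244.4]), (0.69, [390.6, 245.5])]
stop_x [(0.72, [200.9, 238.1]), (0.58, [224.0, 223.6])]
stop_y [(0.72, [200.9, 238.1]), (0.58, [224.0, 223.6])]
amber_window [(0.8, [322.9, 263.3]), (0.41, [330.8, 253.7])]
green_window [(0.86, [328.8, 250.1]), (0.53, [322.7, 256.3])]
swab_jar [(0.71, [230.5, 181.3]), (0.67, [426.3, 254.4])]
tape_roll [(0.59, [267.4, 274.4])]
blue_box [(0.61, [382.9, 278.0])]
lens_cap [(0.44, [392.3, 244.5])]
bubble_level [(0.44, [445.9, 297.8])]
1.5 [[-9.39771140e-01  3.41804335e-01 -2.18820303e-05]
 [ 3.41804335e-01  9.39771139e-01 -4.49580266e-05]
 [ 5.19725217e-06 -4.97296288e-05 -9.99999999e-01]]
```

```bash
python3 - <<'E'
import cv2
a=cv2.imread("pics/side0.png")[170:430,190:420];b=cv2.imread("pics/top0.png")[150:320,180:470]
cv2.imwrite("pics/side0c.png",cv2.resize(a,None,fx=2.3,fy=2.3,interpolation=cv2.INTER_CUBIC))
cv2.imwrite("pics/top0c.png",cv2.resize(b,None,fx=2.7,fy=2.7,interpolation=cv2.INTER_CUBIC))
E
```

```text
(no output)
```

View pics/side0c.png

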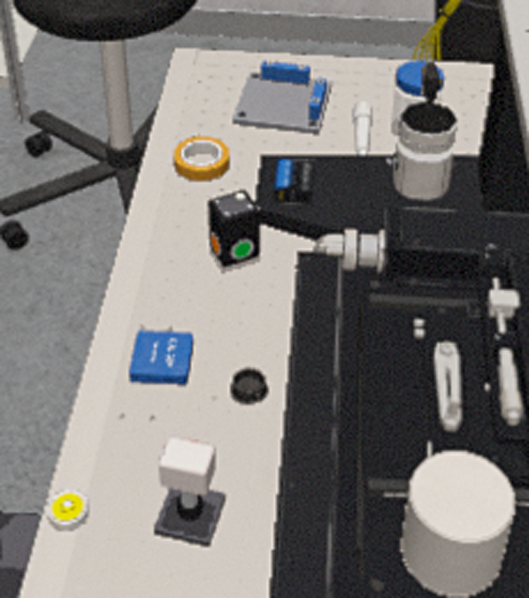

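View pics/top0c.png

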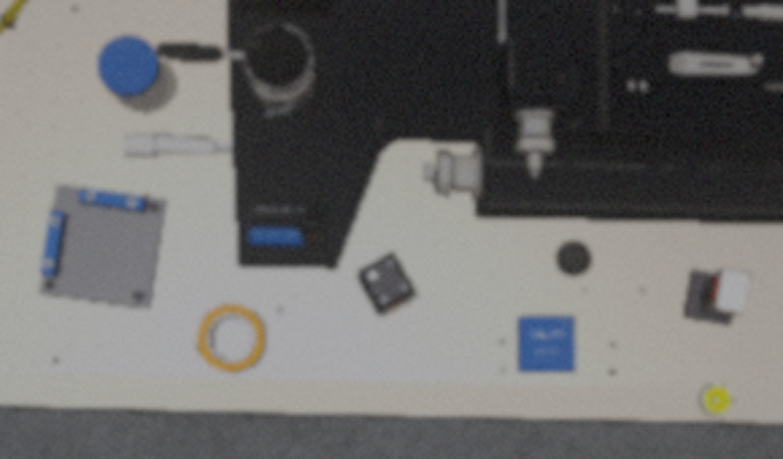

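```bash
cat > h.py <<'E'
import numpy as np,cv2
def K(p):
    f=240/np.tan(np.radians(p["fov_y"]/2));return np.array([[f,0,p["cx"]],[0,f,p["cy"]],[0,0,1.]])
def proj(p,X):
    return cv2.projectPoints(np.atleast_2d(X).astype(float),cv2.Rodrigues(np.array(p["R"]))[0],np.array(p["t"],float),K(p),np.array(p["distortion"],float))[0][:,0]
def onz(p,uv,z):
    n=cv2.undistortPoints(np.array(uv,float).reshape(-1,1,2),K(p),np.array(p["distortion"],float))[:,0]
    d=np.c_[n,np.ones(len(n))]@np.array(p["R"]);c=-np.array(p["R"]).T@np.array(p["t"])
    return c+d*((z-c[2])/d[:,2])[:,None]
E
python3 - <<'E'
import pickle,numpy as np
from h import *
D=pickle.load(open("d0.pkl","rb"));s,t=D["side"],D["top"]
for n,uv,z in [("cube",[290.9,279.4],0),("ctr",[292.4,268.2],.03),("amb",[281.3,278.1],.018),("grn",[292.4,273.1],.018),("post",[277.8,396.1],0),("eye",[272,363.4],.062),("fix",[312.4,214.4],0),("sx",[328.6,219.7],.008),("sy",[313.2,204.2],.008),("jar",[370,223.6],0),("tape",[278.5,240.8],0),("box",[257.6,327.2],0),("cap",[297.9,339.1],0),("lvl",[222,393.6],0)]: print("s",n,onz(s,[uv],z).round(3))
for n,uv,z in [("ctr",[322.1,254.5],.03),("post",[437,258.6],0),("eye",[441,256.2],.062),("fix",[218.1,244.4],0),("sx",[224,223.6],.008),("sy",[200.9,238.1],.008),("amb",[322.9,263.3],.018),("grn",[328.8,250.1],.018),("jar",[230.5,181.3],0),("tape",[267.4,274.4],0),("box",[382.9,278],0),("cap",[392.3,244.5],0),("lvl",[445.9,297.8],0)]: print("t",n,onz(t,[uv],z).round(3))
E
```

```text
s cube [[0.46  0.021 0.   ]]
s ctr [[0.463 0.025 0.03 ]]
s amb [[0.441 0.004 0.018]]
s grn [[0.463 0.023 0.018]]
s post [[ 0.469 -0.276  0.   ]]
s eye [[ 0.458 -0.255  0.062]]
s fix [[0.491 0.281 0.   ]]
s sx [[0.535 0.249 0.008]]
s sy [[0.49  0.319 0.008]]
s jar [[0.644 0.253 0.   ]]
s tape [[0.415 0.159 0.   ]]
s box [[ 0.408 -0.124  0.   ]]
s cap [[ 0.492 -0.148  0.   ]]
s lvl [[ 0.372 -0.278  0.   ]]
t ctr [[0.462 0.022 0.03 ]]
t post [[ 0.461 -0.26   0.   ]]
t eye [[ 0.462 -0.253  0.062]]
t fix [[0.484 0.276 0.   ]]
t sx [[0.534 0.262 0.008]]
t sy [[0.497 0.317 0.008]]
t amb [[0.442 0.02  0.018]]
t grn [[0.474 0.006 0.018]]
t jar [[0.642 0.252 0.   ]]
t tape [[0.414 0.153 0.   ]]
t box [[ 0.411 -0.127  0.   ]]
t cap [[ 0.494 -0.15   0.   ]]
t lvl [[ 0.366 -0.281  0.   ]]
```

View pics/side0.png

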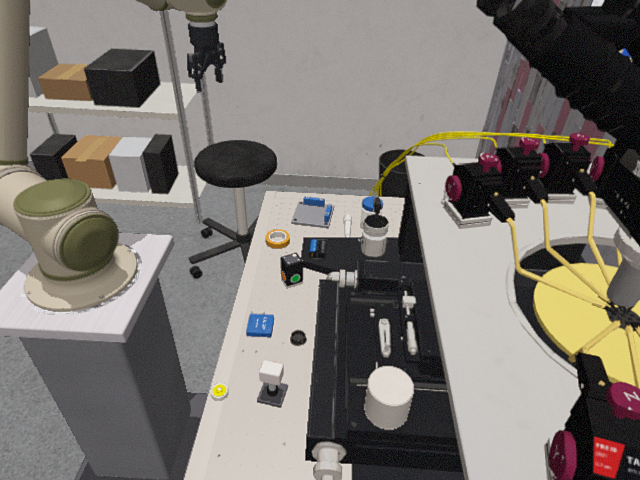

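```bash
cat >> h.py <<'E'
from scipy.spatial.transform import Rotation as Ro
def Rt(a):
    a=np.radians(a);c,s=np.cos(a),np.sin(a);return np.array([[-s,c,0],[c,s,0],[0,0,-1.]])
def go(p,a,p0=None,a0=None):
    "turn deg + shift cm from commanded pose (default measured) to TCP p, closing-axis angle a"
    from rig import env
    o=env.observe()
    R0=np.array(o["tool_rot"]) if a0 is None else Rt(a0)
    P0=np.array(o["position"]) if p0 is None else np.array(p0)
    r=np.degrees(Ro.from_matrix(R0.T@Rt(a)).as_rotvec());s=R0.T@(np.array(p)-P0)*100
    print("t",o["time_s"],"go",r.round(2).tolist(),s.round(2).tolist())
E
python3 -c "
from h import *
go([.44,.0,.26],33)"
```

```text
t 1.5 go [-0.0, 0.0, 37.01] [-41.35, -39.96, -2.87]
```

{"fn": "move_arm", "kwargs": {"plan": [[0, 0, 37, -41.35, -39.96, -2.9, 1], [0, 0, 37, -41.35, -39.96, -2.9, 1], [0, 0, 37, -41.35, -39.96, -2.9, 1], [0, 0, 37, -41.35, -39.96, -2.9, 1], [0, 0, 37, -41.35, -39.96, -2.9, 1]]}}

```text
time_s: 2.0
position: [0.2978, 0.2907, 0.2442]
tool_rot: [[-0.541, 0.841, 0.001], [0.841, 0.541, 0.0], [-0.0, 0.001, -1.0]]
ft_force: [0.9, -0.1, 0.9]
grip_width: 0.0856
gripper_force: 0.0
```

```bash
python3 -c "
from h import *
go([.44,.0,.26],33)"
```

```text
t 2.0 go [0.04, 0.01, -0.23] [-32.14, -3.77, -1.58]
```

{"fn": "move_arm", "kwargs": {"plan": [[0, 0, 0, -32.1, -3.8, -1.6, 1], [0, 0, 0, -32.1, -3.8, -1.6, 1], [0, 0, 0, -32.1, -3.8, -1.6, 1], [0, 0, 0, -32.1, -3.8, -1.6, 1], [0, 0, 0, -32.1, -3.8, -1.6, 1]]}}

```text
time_s: 2.5
position: [0.4084, 0.0665, 0.2567]
tool_rot: [[-0.545, 0.839, 0.001], [0.839, 0.545, 0.0], [-0.0, 0.001, -1.0]]
ft_force: [1.7, 1.6, 0.3]
grip_width: 0.0855
gripper_force: 0.0
```

{"fn": "move_arm", "kwargs": {"plan": [[0, 0, 0, -7, -0.8, -0.3, 1], [0, 0, 0, -7, -0.8, -0.3, 1], [0, 0, 0, -7, -0.8, -0.3, 1]]}}

```text
time_s: 2.8
position: [0.4403, 0.0032, 0.2591]
tool_rot: [[-0.542, 0.841, 0.0], [0.841, 0.542, -0.0], [-0.0, -0.0, -1.0]]
ft_force: [-0.3, -0.2, 0.6]
grip_width: 0.0854
gripper_force: 0.0
```

```bash
python3 - <<'E'
from h import *
from rig import env
import pickle
go([.44,.0,.26],33)
p=env.get_image("wrist");pickle.dump(p,open("w1.pkl","wb"))
cv2.imwrite("pics/w1.png",p["color"][:,:,::-1])
print(p["fov_y"],(-p["R"].T@p["t"]).round(3),p["R"].round(2).tolist())
for t in("filter_cube","cube_center","amber_window","green_window"):
    for a in env.tip_of(t,p)[:2]:
        print(t,round(a["conf"],2),np.round(a["pixel"],1),onz(p,[a["pixel"]],{"filter_cube":0,"cube_center":.03}.get(t,.018)).round(4))
E
```

```text
t 2.8 go [-0.01, 0.01, -0.2] [-0.25, -0.2, -0.09]
67.90202229740055 [0.395 0.073 0.401] [[0.84, 0.54, 0.0], [0.51, -0.79, 0.33], [0.18, -0.28, -0.94]]
filter_cube 0.78 [341.9 185.9] [[0.4611 0.0258 0.    ]]
cube_center 0.75 [339.3 193.7] [[0.4585 0.021  0.03  ]]
cube_center 0.73 [157.7 336.2] [[ 0.371  -0.2447  0.03  ]]
amber_window 0.97 [326.6 192. ] [[0.4479 0.0134 0.018 ]]
amber_window 0.38 [155.8 341. ] [[ 0.3711 -0.2629  0.018 ]]
```

View pics/w1.png

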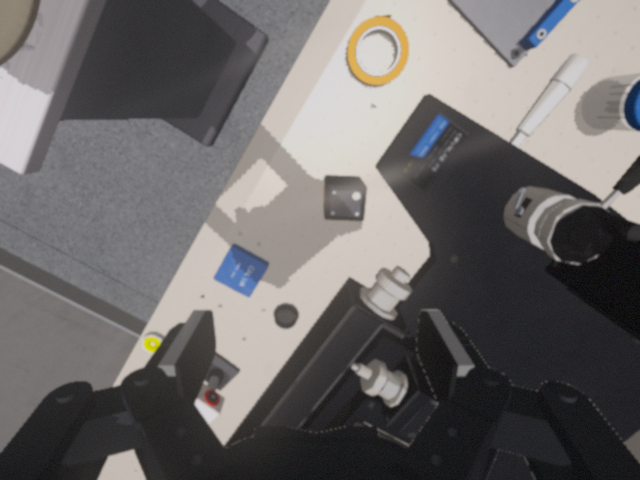

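```bash
cat >> h.py <<'E'
def B(cx,cy,z0,dx,dy,dz): return np.array([[cx+i*dx/2,cy+j*dy/2,z0+k*dz] for i in(-1,1) for j in(-1,1) for k in(0,1)])
MOD={"filter_cube":[B(0,0,0,.04,.036,.06)],
"fixture":[B(0,0,0,.1,.1,.008),B(.041,-.005,.008,.012,.058,.02),B(-.005,.041,.008,.058,.012,.02)],
"sensor_post":[B(0,0,0,.044,.044,.006),B(0,0,.048,.026,.036,.028),B(0,0,0,.012,.012,.05)]}
def render(p,name,x,y,a,z=0,S=4):
    m=np.zeros((480*S,640*S),np.uint8);a=np.radians(a);c,s=np.cos(a),np.sin(a)
    for b in MOD[name]:
        w=b@np.array([[c,s,0],[-s,c,0],[0,0,1]])+[x,y,z]
        h=cv2.convexHull(((proj(p,w)+.5)*S-.5).astype(np.float32))
        cv2.fillConvexPoly(m,np.round(h*16).astype(np.int32),1,shift=4)
    return m>0
def fit(name,views,x0):
    from scipy.optimize import minimize
    M=[(p,cv2.resize(m.astype(np.uint8),None,fx=4,fy=4,interpolation=cv2.INTER_NEAREST)>0) for p,m in views]
    def f(v):
        return sum(1-(r&m).sum()/max((r|m).sum(),1) for p,m in M for r in[render(p,name,v[0],v[1],v[2]*1000)])/len(M)
    best=min((minimize(f,[x0[0],x0[1],(x0[2]+d)/1000],method="Nelder-Mead",options=dict(initial_simplex=np.array([x0[0],x0[1],(x0[2]+d)/1000])+np.array([[0,0,0],[.006,0,0],[0,.006,0],[0,0,.006]]),xatol=1e-4,fatol=1e-4)) for d in(-8,0,8)),key=lambda r:r.fun)
    return best.x*[1,1,1000],best.fun
E
python3 - <<'E'
from h import *
from rig import env
import pickle
ps={n:env.get_image(n) for n in("side","top","wrist")}
out={}
for n,x0,vs in [("filter_cube",(.462,.022,33),("side","top","wrist")),("fixture",(.487,.279,-8),("side","top")),("sensor_post",(.464,-.268,-95),("side","top"))]:
    L=[]
    for v in vs:
        r=env.outline_of(n,ps[v])
        if r:
            print(n,v,[(round(q["conf"],2),np.round(q["bbox"]).tolist()) for q in r[:2]])
            out[n,v]=r[0]["mask"]; L.append((ps[v],r[0]["mask"])); print(fit(n,L[-1:],x0))
    print("ALL",fit(n,L,x0))
pickle.dump((ps,out),open("m1.pkl","wb"))
print(env.observe()["time_s"])
E
```

```text
filter_cube side [(0.69, [292.0, 270.0, 22.0, 31.0])]
(array([ 0.46151424,  0.02350861, 20.17969169]), np.float64(0.08409506398537481))
filter_cube wrist [(0.62, [343.0, 200.0, 43.0, 51.0])]
(array([4.63020138e-01, 1.98395540e-02, 3.13942114e+01]), np.float64(0.04873927735898098))
ALL (array([4.62814767e-01, 2.02429760e-02, 3.02044973e+01]), np.float64(0.09642414506606656))
fixture side [(0.72, [311.0, 210.0, 41.0, 30.0])]
(array([ 0.49301767,  0.27927021, -6.67999362]), np.float64(0.056478603872818556))
fixture top [(0.61, [217.0, 242.0, 47.0, 46.0])]
(array([ 0.4928576 ,  0.27609792, -6.0415442 ]), np.float64(0.034960145434205))
ALL (array([ 0.49278663,  0.27692393, -6.37765699]), np.float64(0.05466817951505343))
sensor_post side [(0.74, [271.0, 385.0, 23.0, 44.0]), (0.29, [299.0, 338.0, 14.0, 12.0])]
(array([  0.45917271,  -0.27197714, -98.29278239]), np.float64(0.12762935037971912))
sensor_post top [(0.79, [444.0, 259.0, 26.0, 21.0])]
(array([  0.45876935,  -0.27353077, -99.57061475]), np.float64(0.06056028563581428))
ALL (array([  0.45898653,  -0.27327631, -98.68667845]), np.float64(0.09787432912549932))
3.55
```

```bash
python3 -c "
from h import *
go([.463,.020,.12],31)
go([.463,.020,.028],31)"
```

```text
t 3.55 go [0.0, 0.0, 2.02] [-0.08, 2.77, 13.93]
t 3.55 go [0.0, 0.0, 2.02] [-0.07, 2.77, 23.13]
```

{"fn": "move_arm", "kwargs": {"plan": [[0, 0, 2, -0.1, 2.8, 5, 1], [0, 0, 2, -0.1, 2.8, 10, 1], [0, 0, 2, -0.1, 2.8, 14, 1], [0, 0, 2, -0.1, 2.8, 14, 1]]}}

```text
time_s: 3.95
position: [0.4606, 0.0205, 0.1151]
tool_rot: [[-0.515, 0.857, -0.01], [0.857, 0.515, 0.002], [0.007, -0.008, -1.0]]
ft_force: [0.3, -1.1, 0.6]
grip_width: 0.0854
gripper_force: 0.0
```

```bash
python3 - <<'E'
from h import *
from rig import env
import pickle
ps={n:env.get_image(n) for n in("wrist",)}
p=ps["wrist"];r=env.outline_of("filter_cube",p)
for q in r[:2]: print(q["conf"],q["bbox"])
if r: print(fit("filter_cube",[(p,r[0]["mask"])],(.463,.020,31)))
cv2.imwrite("pics/w2.png",p["color"][:,:,::-1])
print(env.observe()["position"])
go([.463,.020,.028],31)
E
```

```text
0.84 [319.0, 250.2, 71.2, 84.3]
(array([4.62722794e-01, 2.07881199e-02, 2.95611644e+01]), np.float64(0.04714976074850685))
[0.46380402 0.01973804 0.12023715]
t 4.05 go [-0.01, -0.0, 0.01] [0.06, -0.05, 9.22]
```

View pics/w2.png

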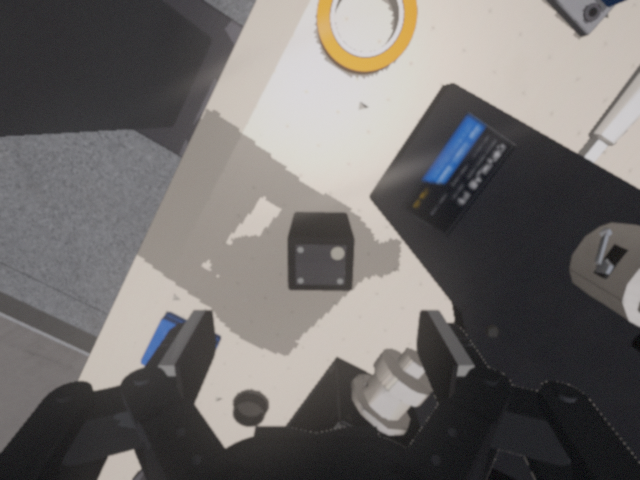

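{"fn": "move_arm", "kwargs": {"plan": [[0, 0, 1, 0.1, 0, 4, 1], [0, 0, 1, 0.1, 0, 8, 1], [0, 0, 1, 0.1, 0, 9.2, 1], [0, 0, 1, 0.1, 0, 9.2, 1], [0, 0, 1, 0.1, 0, 9.2, -0.3]], "squeeze": 60}}

```text
time_s: 4.55
position: [0.4645, 0.0203, 0.0294]
tool_rot: [[-0.5, 0.866, 0.004], [0.866, 0.5, -0.001], [-0.003, 0.003, -1.0]]
ft_force: [-0.0, -1.1, 1.1]
grip_width: 0.0736
gripper_force: 0.0
```

{"fn": "move_arm", "kwargs": {"plan": [[0, 0, 0, 0, 0, 0, -1], [0, 0, 0, 0, 0, 0, -1], [0, 0, 0, 0, 0, 0, -1], [0, 0, 0, 0, 0, 0, -1], [0, 0, 0, 0, 0, 0, -1]], "squeeze": 60}}

```text
time_s: 5.05
position: [0.4637, 0.0206, 0.0287]
tool_rot: [[-0.5, 0.866, 0.003], [0.866, 0.5, -0.001], [-0.002, 0.002, -1.0]]
ft_force: [-1.4, 0.5, 10.0]
grip_width: 0.0392
gripper_force: 60.7
```

```bash
python3 -c "
from h import *
go([.470,-.13,.12],81.5)"
```

```text
t 5.05 go [0.06, 0.16, -51.48] [-13.37, -6.96, -9.12]
```

{"fn": "move_arm", "kwargs": {"plan": [[0, 0, 0, 0, 0, -1.5, -1], [0, 0, 0, 0, 0, -5, -1], [0, 0, -8, 0, 0, -9, -1], [0, 0, -16, -3, -1.6, -9.1, -1], [0, 0, -24, -6, -3.2, -9.1, -1]], "squeeze": 60}}

```text
time_s: 5.55
position: [0.4656, -0.0477, 0.1201]
tool_rot: [[-0.814, 0.581, 0.004], [0.581, 0.814, -0.001], [-0.004, 0.001, -1.0]]
ft_force: [0.2, -0.1, -2.3]
grip_width: 0.0393
gripper_force: 60.6
```

```bash
python3 -c "
from h import *
from rig import env
print(env.observe()['position'],env.observe()['grip_width'],env.observe()['ft_force'])
go([.470,-.13,.12],81.5)"
```

```text
[ 0.46561559 -0.04772346  0.12012293] 0.03932102858668434 [ 0.20197531 -0.13772917 -2.25312846]
t 5.55 go [0.01, 0.22, -27.03] [-5.14, -6.44, 0.02]
```

{"fn": "move_arm", "kwargs": {"plan": [[0, 0, -8, -1.7, -2.1, 0, -1], [0, 0, -16, -3.5, -4.3, 0, -1], [0, 0, -24, -5.1, -6.4, 0, -1], [0, 0, -27, -5.1, -6.4, 0, -1], [0, 0, -27, -5.1, -6.4, 0, -1]]}}

```text
time_s: 6.05
position: [0.4687, -0.1295, 0.1186]
tool_rot: [[-0.988, 0.157, 0.0], [0.157, 0.988, -0.0], [-0.0, -0.0, -1.0]]
ft_force: [-0.2, -0.7, -1.2]
grip_width: 0.0394
gripper_force: 60.6
```

```bash
python3 - <<'E'
from h import *
from rig import env
import pickle
p=env.get_image("wrist");o=env.observe();print(o["position"],o["tool_rot"])
r=env.outline_of("sensor_post",p)
for q in r[:2]: print(q["conf"],q["bbox"])
if r: print(fit("sensor_post",[(p,r[0]["mask"])],(.459,-.273,-98.5)))
for a in env.tip_of("eye",p)[:2]: print("eye",a["conf"],a["pixel"],onz(p,[a["pixel"]],.062))
print("expected eye px",proj(p,[.459+.015*.148,-.273+.015*.989,.062]))
cv2.imwrite("pics/w3.png",p["color"][:,:,::-1]);pickle.dump(p,open("w3.pkl","wb"))
go([.470,-.199,.0727],81.5)
E
```

```text
[ 0.4686649  -0.12896881  0.11854311] [[-9.87453666e-01  1.57908980e-01  1.03200550e-04]
 [ 1.57908985e-01  9.87453670e-01  4.35031750e-05]
 [-9.50362202e-05  5.92536639e-05 -9.99999994e-01]]
0.86 [102.6, 269.1, 127.0, 101.6]
(array([   0.4608493 ,   -0.27470881, -100.52378811]), np.float64(0.10004528014108338))
eye 0.63 [104.1, 284.9] [[ 0.46301041 -0.26236839  0.062     ]]
eye 0.31 [313.0, 157.6] [[ 0.40708717 -0.12224203  0.062     ]]
expected eye px [[109.5774261  281.35455273]]
t 6.2 go [0.0, 0.0, -0.53] [-1.23, -6.94, 4.58]
```

View pics/w3.png

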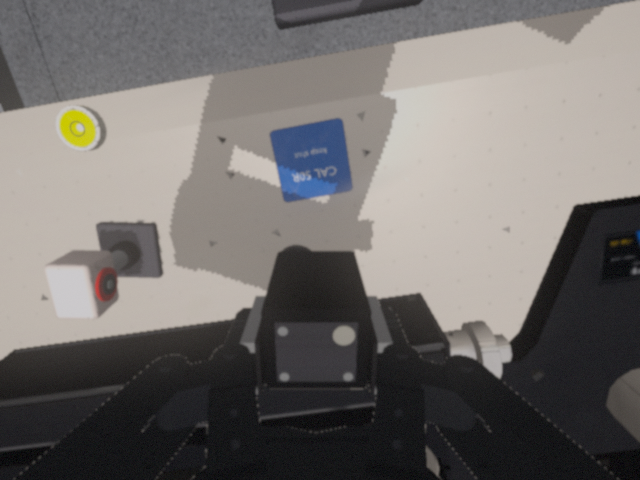

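```bash
python3 - <<'E'
from h import *
import pickle
p=pickle.load(open("w3.pkl","rb"));im=p["color"].astype(int)
m=(im[...,0]>im[...,1]+60)&(im[...,0]>im[...,2]+60);m[:,200:]=0;m[:200]=0
ys,xs=np.nonzero(m);(c,ax,an)=cv2.fitEllipse(cv2.convexHull(np.c_[xs,ys].astype(np.float32)))
print(len(xs),c,ax,an,onz(p,[c],.062))
g=im.sum(2);f=((g<330)&(np.mgrid[:480,:640][1]<170)&(np.mgrid[:480,:640][0]>212)&(np.mgrid[:480,:640][0]<300)).astype(np.uint8)
n,l,s,_=cv2.connectedComponentsWithStats(f);k=1+np.argmax(s[1:,4]);print(s[k])
W=(g>420);
for z in(0.003,.006,.008):
    c=np.array([[97.5,222.5],[157,222.5],[161,277]]);q=onz(p,c,z);e=q[1]-q[0];e2=q[2]-q[1]
    print(z,q.round(4).tolist(),np.linalg.norm(e),np.linalg.norm(e2),np.degrees(np.arctan2(e[1],e[0])),np.degrees(np.arctan2(e2[1],e2[0])),((q[0]+q[2])/2).round(4))
cv2.imwrite("pics/w3c.png",cv2.resize(p["color"][200:330,30:180,::-1],None,fx=4.5,fy=4.5,interpolation=cv2.INTER_CUBIC))
E
```

```text
116 (102.0718002319336, 284.9458312988281) (14.74194622039795, 28.37502098083496) 3.965439558029175 [[ 0.46284342 -0.26362548  0.062     ]]
[  91  222   72   78 3777]
0.003 [[0.4352, -0.2921, 0.003], [0.4423, -0.2476, 0.003], [0.4864, -0.2581, 0.003]] 0.04503909712120442 0.0453332760072594 80.94163291112187 -13.392897134027999 [ 0.4608 -0.2751  0.003 ]
0.006 [[0.4346, -0.29, 0.006], [0.4417, -0.2461, 0.006], [0.4852, -0.2564, 0.006]] 0.04451497148726285 0.04480572697664686 80.94163291112186 -13.392897134028082 [ 0.4599 -0.2732  0.006 ]
0.008 [[0.4343, -0.2887, 0.008], [0.4412, -0.2451, 0.008], [0.4845, -0.2554, 0.008]] 0.044165554397968425 0.04445402762290517 80.94163291112186 -13.392897134028068 [ 0.4594 -0.272   0.008 ]
```

View pics/w3c.png

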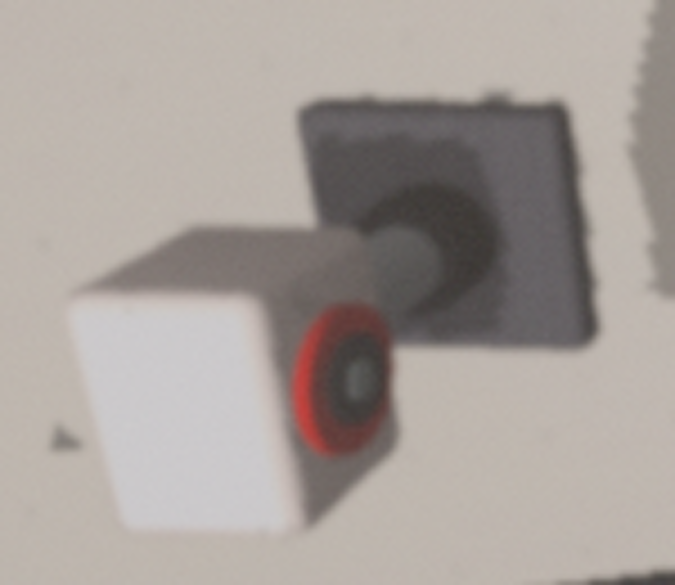

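```bash
python3 - <<'E'
from h import *
import pickle
p=pickle.load(open("w3.pkl","rb"))
c=np.array([[72,295],[262,295],[306,530],[125,531]])/4.5+[30,200];q=onz(p,c,.076)
print(q.round(4))
for i in range(4):
    e=q[(i+1)%4]-q[i];print(np.linalg.norm(e),np.degrees(np.arctan2(e[1],e[0])))
print(q.mean(0),onz(p,[[106.7,284.4]],.062))
E
```

```text
[[ 0.4408 -0.2805  0.076 ]
 [ 0.4446 -0.2568  0.076 ]
 [ 0.4778 -0.2634  0.076 ]
 [ 0.4742 -0.2873  0.076 ]]
0.0239882054907049 80.99328500867755
0.03385875505748441 -11.230216388390131
0.024150434197167888 -98.57461402036202
0.0340473660824852 168.51003178157575
[ 0.45933262 -0.27198632  0.076     ] [[ 0.4629346  -0.26065171  0.062     ]]
```

```bash
python3 - <<'E'
from h import *
import pickle
p=pickle.load(open("w3.pkl","rb"))
q=onz(p,[[283,331],[284,377],[348,377],[343,335]],.1498);print(q.round(4),q.mean(0))
go([.473,-.1991,.0727],80)
E
```

```text
[[ 0.4567 -0.1406  0.1498]
 [ 0.4769 -0.1441  0.1498]
 [ 0.4807 -0.12    0.1498]
 [ 0.4618 -0.1194  0.1498]] [ 0.46902903 -0.13101656  0.1498    ]
t 6.2 go [0.0, 0.0, 0.97] [-1.53, -6.91, 4.58]
```

{"fn": "move_arm", "kwargs": {"plan": [[0, 0, 1, -0.8, -3.5, 2.3, -1], [0, 0, 1, -1.5, -6, 4, -1], [0, 0, 1, -1.5, -6.9, 4.6, -1], [0, 0, 1, -1.5, -6.9, 4.6, -1], [0, 0, 1, -1.5, -6.9, 4.6, -1]]}}

```text
time_s: 6.7
position: [0.4728, -0.1985, 0.0728]
tool_rot: [[-0.985, 0.173, 0.0], [0.173, 0.985, 0.0], [-0.0, 0.0, -1.0]]
ft_force: [-0.5, 0.8, -0.0]
grip_width: 0.0393
gripper_force: 60.8
```

```bash
python3 - <<'E'
from h import *
from rig import env
p=env.get_image("side");q=env.get_image("wrist")
cv2.imwrite("pics/s4.png",np.hstack([cv2.resize(p["color"][310:420,220:340,::-1],None,fx=3.3,fy=3.3,interpolation=cv2.INTER_CUBIC),cv2.resize(q["color"][100:463,:400,::-1],None,fx=1,fy=1)]))
o=env.observe();print(o["position"],o["time_s"])
go([.473,-.1991,.0727],80)
E
```

```text
[ 0.47306067 -0.1984643   0.07309587] 6.8
t 6.8 go [-0.02, 0.05, 0.07] [-0.0, -0.06, 0.04]
```

View pics/s4.png

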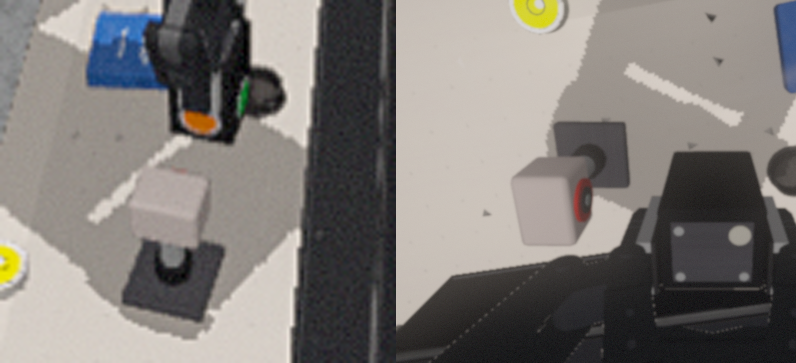

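{"fn": "move_arm", "kwargs": {"plan": [[0, 0, 0, 0, 0, 0, -1], [0, 0, 0, 0, 0, 0, -1], [0, 0, 0, 0, 0, 0, -1], [0, 0, 0, 0, 0, 0, -1], [0, 0, 0, 0, 0, 0, -1]]}}

```text
time_s: 7.3
position: [0.4728, -0.1994, 0.0723]
tool_rot: [[-0.985, 0.173, 0.0], [0.173, 0.985, -0.0], [-0.0, -0.0, -1.0]]
ft_force: [0.1, -0.5, -1.4]
grip_width: 0.0392
gripper_force: 60.8
```

```bash
python3 - <<'E'
from h import *
from rig import env
import pickle
p=env.get_image("wrist");pickle.dump(p,open("w5.pkl","wb"))
print(onz(p,[[188,300]],.062))
for z in(0.076,):
    q=onz(p,[[117,257],[172,257],[162,344],[131,344]],z);print(q.round(4))
r=env.outline_of("sensor_post",p)
if r: print(r[0]["conf"],fit("sensor_post",[(p,r[0]["mask"])],(.46,-.273,-100)))
z=.0727+.0313
q=onz(p,[[282,331],[284,377],[348,377],[343,335]],z);print("dots",q.mean(0))
E
```

```text
[[ 0.46221909 -0.26108066  0.062     ]]
[[ 0.4309 -0.2777  0.076 ]
 [ 0.4349 -0.2549  0.076 ]
 [ 0.4755 -0.2726  0.076 ]
 [ 0.473  -0.2866  0.076 ]]
0.83 (array([   0.4605339 ,   -0.27464937, -100.0160446 ]), np.float64(0.09529876852194197))
dots [ 0.47280992 -0.20095336  0.104     ]
```

{"fn": "move_arm", "kwargs": {"plan": [[0, 0, 8, 0, 0.5, 0, -1], [0, 0, 16, 0, 0.8, 0, -1], [0, 0, 24, 0, 1, 0, -1], [0, 0, 32, 0, 1, 0, -1], [0, 0, 40, 0, 1, 0, -1]]}}

```text
time_s: 7.9
position: [0.4746, -0.1896, 0.0723]
tool_rot: [[-0.639, 0.77, -0.0], [0.77, 0.639, -0.0], [0.0, -0.0, -1.0]]
ft_force: [-0.1, -0.3, -0.7]
grip_width: 0.039
gripper_force: 60.8
```

{"fn": "move_arm", "kwargs": {"plan": [[0, 0, 8, 0, 0, 0, -1], [0, 0, 16, 0, 0, 0, -1], [0, 0, 24, 0, 0, 0, -1], [0, 0, 32, 0, 0, 0, -1], [0, 0, 40, 0, 0, 0, -1]]}}

```text
time_s: 8.4
position: [0.4746, -0.1897, 0.0723]
tool_rot: [[0.006, 1.0, -0.0], [1.0, -0.006, -0.0], [-0.0, -0.0, -1.0]]
ft_force: [0.2, -0.4, -1.0]
grip_width: 0.0392
gripper_force: 60.8
```

```bash
python3 -c "
from h import *
go([.4727,-.2011,.0727],-10)"
```

```text
t 8.4 go [-0.0, 0.0, 9.68] [-1.14, -0.18, -0.04]
```

{"fn": "move_arm", "kwargs": {"plan": [[0, 0, 5, -0.6, -0.1, 0, -1], [0, 0, 9.7, -1.15, -0.2, 0, -1], [0, 0, 9.7, -1.15, -0.2, 0, -1], [0, 0, 9.7, -1.15, -0.2, 0, -1], [0, 0, 9.7, -1.15, -0.2, 0, -1]]}}

```text
time_s: 8.9
position: [0.4725, -0.2009, 0.0722]
tool_rot: [[0.167, 0.986, -0.0], [0.986, -0.167, 0.0], [0.0, -0.0, -1.0]]
ft_force: [0.6, -0.3, -1.4]
grip_width: 0.0393
gripper_force: 60.8
```

{"fn": "move_arm", "kwargs": {"plan": [[0, 0, 0, 0, 0, 0, -1], [0, 0, 0, 0, 0, 0, -1], [0, 0, 0, 0, 0, 0, -1], [0, 0, 0, 0, 0, 0, -1], [0, 0, 0, 0, 0, 0, -1]]}}

```text
time_s: 9.4
position: [0.4726, -0.2011, 0.0723]
tool_rot: [[0.168, 0.986, -0.0], [0.986, -0.168, -0.0], [-0.0, -0.0, -1.0]]
ft_force: [0.7, -0.1, -1.5]
grip_width: 0.0392
gripper_force: 60.8
```

```bash
python3 - <<'E'
from h import *
from rig import env
p=env.get_image("side")
o=env.observe();print(o["position"],o["time_s"])
for t,z in(("green_window",.062),("eye",.062)):
    for a in env.tip_of(t,p)[:1]: print(t,a["conf"],a["pixel"],onz(p,[a["pixel"]],z))
print("exp",proj(p,[[.4696,-.2188,.062],[.4626,-.2582,.062]]))
cv2.imwrite("pics/s6.png",cv2.resize(p["color"][310:420,220:340,::-1],None,fx=4,fy=4,interpolation=cv2.INTER_CUBIC))
go([.455,-.10,.15],-6.4)
E
```

```text
[ 0.472578   -0.20110314  0.0722779 ] 9.45
green_window 0.65 [277.4, 344.4] [[ 0.46160183 -0.21451129  0.062     ]]
eye 0.93 [272.0, 364.1] [[ 0.45790525 -0.25678033  0.062     ]]
exp [[281.62914969 346.61971613]
 [274.65709952 364.9715698 ]]
t 9.55 go [-0.0, 0.0, -3.28] [9.67, -3.43, -7.77]
```

View pics/s6.png

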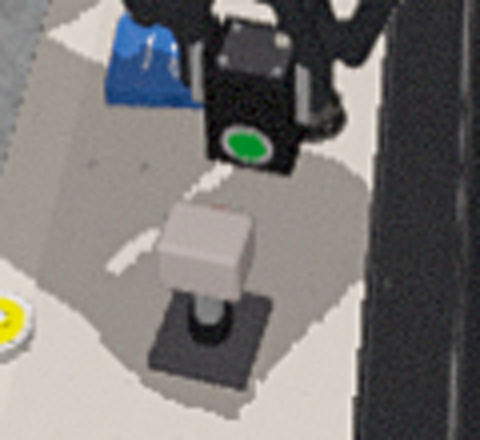

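```bash
python3 -c "
from h import *
go([.47,.20,.2],-6.4)"
```

```text
t 9.55 go [-0.0, 0.0, -3.28] [39.5, -7.0, -12.77]
```

{"fn": "move_arm", "kwargs": {"plan": [[0, 0, 0, 1, 0, -4, -1], [0, 0, 0, 3, 0, -8, -1], [0, 0, -3.3, 7, -1, -10, -1], [0, 0, -3.3, 11, -2, -12, -1], [0, 0, -3.3, 15, -2.6, -12.8, -1]]}}

```text
time_s: 10.05
position: [0.4721, -0.0476, 0.2022]
tool_rot: [[0.112, 0.994, 0.003], [0.994, -0.112, -0.001], [-0.001, 0.003, -1.0]]
ft_force: [1.1, -0.3, -1.3]
grip_width: 0.0392
gripper_force: 60.9
```

```bash
python3 -c "
from h import *
go([.47,.20,.2],-6.4)"
```

```text
t 10.05 go [0.17, 0.04, -0.02] [24.58, -2.98, 0.19]
```

{"fn": "move_arm", "kwargs": {"plan": [[0, 0, 0, 5, -0.6, 0.2, -1], [0, 0, 0, 9.5, -1.2, 0.2, -1], [0, 0, 0, 14, -1.7, 0.2, -1], [0, 0, 0, 18.5, -2.2, 0.2, -1], [0, 0, 0, 22, -2.7, 0.2, -1]]}}

```text
time_s: 10.55
position: [0.4693, 0.1751, 0.1983]
tool_rot: [[0.11, 0.994, 0.0], [0.994, -0.11, 0.0], [0.0, 0.0, -1.0]]
ft_force: [0.9, -0.0, -0.6]
grip_width: 0.039
gripper_force: 60.9
```

{"fn": "move_arm", "kwargs": {"plan": [[0, 0, 0, 2.5, -0.3, 0, -1], [0, 0, 0, 2.5, -0.3, 0, -1], [0, 0, 0, 2.5, -0.3, 0, -1]]}}

```text
time_s: 10.85
position: [0.4694, 0.1979, 0.1981]
tool_rot: [[0.11, 0.994, -0.0], [0.994, -0.11, -0.0], [-0.0, -0.0, -1.0]]
ft_force: [0.0, -0.4, -2.1]
grip_width: 0.0394
gripper_force: 60.9
```

```bash
python3 - <<'E'
from h import *
from rig import env
import pickle
p=env.get_image("wrist");pickle.dump(p,open("w7.pkl","wb"));o=env.observe();print(o["position"])
r=env.outline_of("fixture",p)
for q in r[:2]: print(q["conf"],q["bbox"])
if r:
    v,f=fit("fixture",[(p,r[0]["mask"])],(.493,.277,-6.4));print(v,f)
    a=render(p,"fixture",*v,S=1);im=p["color"][:,:,::-1].copy()
    c,_=cv2.findContours(a.astype(np.uint8),cv2.RETR_LIST,cv2.CHAIN_APPROX_NONE);cv2.drawContours(im,c,-1,(0,255,0),1)
    cv2.imwrite("pics/w7.png",im)
E
```

```text
[0.46956502 0.19735194 0.19821036]
```

```bash
python3 - <<'E'
from h import *
import pickle
p=pickle.load(open("w7.pkl","rb"))
hsv=cv2.cvtColor(p["color"],cv2.COLOR_RGB2HSV)
m=((hsv[...,0]>100)&(hsv[...,0]<125)&(hsv[...,1]>110)&(hsv[...,2]>50))
n,l,s,c=cv2.connectedComponentsWithStats(m.astype(np.uint8))
for k in range(1,n):
    if s[k,4]>80: print(s[k],c[k].round())
print("pred centers",proj(p,[[.493+.041*.994-.005*.1115,.277-.0046-.005,.018],[.493+.041*.1115-.005,.277+.041,.018]]))
cv2.imwrite("pics/w7.png",p["color"][:,:,::-1])
E
```

```text
[308  60  42  15 543] [328.  67.]
[ 509   97   72   73 4169] [544. 133.]
[374 105  15  45 461] [381. 127.]
[358 263  11  31 188] [364. 276.]
pred centers [[379.43064244 124.73360025]
 [326.64733024  66.14679293]]
```

View pics/w7.png

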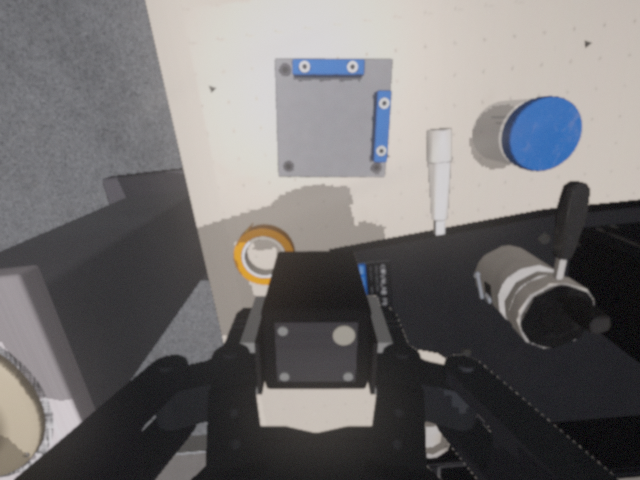

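```bash
python3 - <<'E'
from h import *
import pickle
p=pickle.load(open("w7.pkl","rb"))
q=onz(p,[[275.5,57.5],[393,58],[386,178],[277.5,177]],.008);print(q.round(4).tolist())
for i in range(4):
    e=q[(i+1)%4]-q[i];print(np.linalg.norm(e).round(4),np.degrees(np.arctan2(e[1],e[0])).round(1))
print(q.mean(0))
hsv=cv2.cvtColor(p["color"],cv2.COLOR_RGB2HSV)
m=((hsv[...,0]>100)&(hsv[...,0]<125)&(hsv[...,1]>90)&(hsv[...,2]>40)).astype(np.uint8)
m[:50]=0;m[170:]=0;m[:,:280]=0;m[:,400:]=0
m=cv2.morphologyEx(m,cv2.MORPH_CLOSE,np.ones((11,11),np.uint8))
MOD["bars"]=MOD["fixture"][1:]
print(fit("bars",[(p,m>0)],(.493,.277,-6.4)))
E
```

```text
[[0.451, 0.3304, 0.008], [0.549, 0.3192, 0.008], [0.5385, 0.219, 0.008], [0.4381, 0.2311, 0.008]]
0.0987 -6.5
0.1008 -96.0
0.1011 173.1
0.1002 82.6
[0.49416    0.27493294 0.008     ]
(array([ 0.49288695,  0.27443537, -6.26898374]), np.float64(0.25671469740634))
```

```bash
python3 -c "
from h import *
go([.4993,.2819,.07],-6.5)"
```

```text
t 10.95 go [-0.01, 0.02, 0.06] [8.77, 1.99, 12.82]
```

{"fn": "move_arm", "kwargs": {"plan": [[0, 0, 0, 4, 1, 4, -1], [0, 0, 0, 8, 1.8, 8, -1], [0, 0, 0, 8.8, 2, 12, -1], [0, 0, 0, 8.8, 2, 12.8, -1], [0, 0, 0, 8.8, 2, 12.8, -1]], "squeeze": 100}}

```text
time_s: 11.45
position: [0.4988, 0.282, 0.069]
tool_rot: [[0.112, 0.994, -0.003], [0.994, -0.112, -0.001], [-0.002, -0.003, -1.0]]
ft_force: [-0.2, -0.7, -0.4]
grip_width: 0.0384
gripper_force: 102.1
```

```bash
python3 -c "
from h import *
go([.4993,.2819,.039],-6.5)
from rig import env
print(env.observe()['ft_force'])"
```

```text
t 11.45 go [-0.19, 0.1, 0.07] [0.0, 0.06, 3.0]
[-0.16335857 -0.65123477 -0.42591722]
```

{"fn": "move_arm", "kwargs": {"plan": [[0, 0, 0, 0, 0, 1.5, -1], [0, 0, 0, 0, 0, 2.6, -1], [0, 0, 0, 0, 0, 2.9, -1], [0, 0, 0, 0, 0, 3.0, -1], [0, 0, 0, 0, 0, 3.0, -1]]}}

```text
time_s: 11.95
position: [0.4997, 0.283, 0.0411]
tool_rot: [[0.112, 0.994, 0.001], [0.994, -0.112, 0.0], [0.0, 0.001, -1.0]]
ft_force: [0.6, 0.2, -1.4]
grip_width: 0.0385
gripper_force: 102.1
```

{"fn": "move_arm", "kwargs": {"plan": [[0, 0, 0, 0, 0, 0.1, -1], [0, 0, 0, 0, 0, 0.2, -1], [0, 0, 0, 0, 0, 0.2, -1]]}}

```text
time_s: 12.25
position: [0.4992, 0.2832, 0.0383]
tool_rot: [[0.111, 0.994, 0.0], [0.994, -0.111, 0.0], [0.0, 0.0, -1.0]]
ft_force: [0.6, -0.4, -0.9]
grip_width: 0.0386
gripper_force: 102.1
```

{"fn": "move_arm", "kwargs": {"plan": [[0, 0, 0, 0, 0, 0.08, -1], [0, 0, 0, 0, 0, 0.15, -1], [0, 0, 0, 0, 0, 0.15, -1]]}}

```text
time_s: 12.55
position: [0.4993, 0.2832, 0.0369]
tool_rot: [[0.111, 0.994, 0.0], [0.994, -0.111, 0.0], [0.0, 0.0, -1.0]]
ft_force: [-0.7, 0.1, 1.2]
grip_width: 0.0388
gripper_force: 102.7
```

{"fn": "move_arm", "kwargs": {"plan": [[0, 0, 0, 0, 0, 0.05, -1], [0, 0, 0, 0, 0, 0.05, -1]]}}

```text
time_s: 12.75
position: [0.4993, 0.2832, 0.0369]
tool_rot: [[0.111, 0.994, 0.0], [0.994, -0.111, 0.0], [0.0, 0.0, -1.0]]
ft_force: [-2.7, -0.8, 5.5]
grip_width: 0.0385
gripper_force: 103.3
```

{"fn": "move_arm", "kwargs": {"plan": [[0, 0, 0, 0.2, 0.25, 0, -1], [0, 0, 0, 0.4, 0.5, 0, -1], [0, 0, 0, 0.6, 0.7, 0, -1], [0, 0, 0, 0.6, 0.7, 0, -1]]}}

```text
time_s: 13.15
position: [0.5069, 0.2883, 0.0369]
tool_rot: [[0.111, 0.994, 0.0], [0.994, -0.111, -0.0], [-0.0, 0.0, -1.0]]
ft_force: [-2.0, -1.2, 7.6]
grip_width: 0.0388
gripper_force: 103.4
```

{"fn": "move_arm", "kwargs": {"plan": [[0, 0, 0, 0, 0.1, 0, -1], [0, 0, 0, 0, 0.2, 0, -1], [0, 0, 0, 0, 0.3, 0, -1], [0, 0, 0, 0, 0.3, 0, -1]]}}

```text
time_s: 13.55
position: [0.5093, 0.2882, 0.0369]
tool_rot: [[0.111, 0.994, -0.001], [0.994, -0.111, 0.0], [0.0, -0.001, -1.0]]
ft_force: [-5.4, -0.1, 6.9]
grip_width: 0.0388
gripper_force: 103.4
```

{"fn": "move_arm", "kwargs": {"plan": [[0, 0, 0, 0, 0.1, 0, -1], [0, 0, 0, 0, 0.2, 0, -1], [0, 0, 0, 0, 0.2, 0, -1]]}}

```text
time_s: 13.85
position: [0.5094, 0.2882, 0.037]
tool_rot: [[0.111, 0.994, -0.005], [0.994, -0.111, 0.0], [-0.0, -0.005, -1.0]]
ft_force: [-13.5, 1.8, 12.5]
grip_width: 0.0389
gripper_force: 104.2
```

{"fn": "move_arm", "kwargs": {"plan": [[0, 0, 0, 0.1, 0, 0, -1], [0, 0, 0, 0.2, 0, 0, -1], [0, 0, 0, 0.3, 0, 0, -1], [0, 0, 0, 0.3, 0, 0, -1]]}}

```text
time_s: 14.25
position: [0.5095, 0.2888, 0.037]
tool_rot: [[0.111, 0.994, -0.006], [0.994, -0.111, -0.005], [-0.005, -0.006, -1.0]]
ft_force: [-14.3, -12.1, 17.5]
grip_width: 0.0388
gripper_force: 104.6
```

{"fn": "move_arm", "kwargs": {"plan": [[0, 0, 0, 0, -0.15, -0.06, -1], [0, 0, 0, 0.1, -0.2, -0.06, -1], [0, 0, 0, 0.15, -0.2, -0.06, -1], [0, 0, 0, 0.15, -0.2, -0.06, -1]]}}

```text
time_s: 14.65
position: [0.5095, 0.2903, 0.037]
tool_rot: [[0.111, 0.994, -0.003], [0.994, -0.111, -0.005], [-0.005, -0.002, -1.0]]
ft_force: [-4.3, -13.1, 7.9]
grip_width: 0.0388
gripper_force: 103.2
```

{"fn": "move_arm", "kwargs": {"plan": [[0, 0, 0, 0.08, 0, 0, -1], [0, 0, 0, 0.15, 0, 0, -1], [0, 0, 0, 0.15, 0, 0, -1]]}}

```text
time_s: 14.95
position: [0.5096, 0.2905, 0.0371]
tool_rot: [[0.111, 0.994, -0.004], [0.994, -0.111, -0.007], [-0.008, -0.003, -1.0]]
ft_force: [-5.7, -20.0, 10.3]
grip_width: 0.0384
gripper_force: 103.6
```

{"fn": "move_arm", "kwargs": {"plan": [[-0.2, 0.3, 0, 0, 0.15, -0.04, -1], [-0.3, 0.5, 0, 0, 0.3, -0.04, -1], [-0.3, 0.5, 0, 0, 0.45, -0.04, -1], [-0.3, 0.5, 0, 0, 0.45, -0.04, -1]], "squeeze": 120}}

```text
time_s: 15.35
position: [0.5097, 0.2904, 0.037]
tool_rot: [[0.111, 0.994, -0.007], [0.994, -0.111, 0.0], [-0.0, -0.007, -1.0]]
ft_force: [-21.8, -17.2, 20.0]
grip_width: 0.0387
gripper_force: 120.2
```

{"fn": "move_arm", "kwargs": {"plan": [[-0.3, 0.1, 0, 0.1, 0.05, -0.1, -1], [-0.5, 0.3, 0, 0.2, 0.1, -0.12, -1], [-0.5, 0.3, 0, 0.35, 0.15, -0.12, -1], [-0.5, 0.4, 0, 0.35, 0.15, -0.12, -1], [-0.5, 0.4, 0, 0.35, 0.15, -0.12, -1]]}}

```text
time_s: 15.85
position: [0.5097, 0.2906, 0.0371]
tool_rot: [[0.11, 0.994, -0.004], [0.994, -0.11, -0.0], [-0.001, -0.004, -1.0]]
ft_force: [-25.6, -32.7, 19.0]
grip_width: 0.0385
gripper_force: 120.9
```

{"fn": "move_arm", "kwargs": {"plan": [[-0.2, 0, 0, -0.1, 0.15, -0.08, -1], [-0.4, 0, 0, -0.2, 0.3, -0.12, -1], [-0.5, 0, 0, -0.2, 0.4, -0.12, -1], [-0.5, 0, 0, -0.1, 0.4, -0.12, -1], [-0.5, 0, 0, -0.05, 0.4, -0.12, -1]]}}

```text
time_s: 16.35
position: [0.5099, 0.2905, 0.0371]
tool_rot: [[0.11, 0.994, -0.004], [0.994, -0.11, -0.001], [-0.001, -0.004, -1.0]]
ft_force: [-38.0, -28.1, 19.0]
grip_width: 0.0385
gripper_force: 120.9
```

{"fn": "move_arm", "kwargs": {"plan": [[0, 0, 0, 0, 0, 0, -1], [0, 0, 0, 0, 0, 0, -1], [0, 0, 0, 0, 0, 0, -1], [0, 0, 0, 0, 0, 0, -1], [0, 0, 0, 0, 0, 0, -1]]}}

```text
time_s: 16.85
position: [0.5098, 0.2905, 0.037]
tool_rot: [[0.11, 0.994, -0.004], [0.994, -0.11, -0.001], [-0.001, -0.004, -1.0]]
ft_force: [-36.5, -27.6, 18.2]
grip_width: 0.0382
gripper_force: 120.9
```

```bash
python3 - <<'E'
from h import *
from rig import env
o=env.observe()
print({k:np.round(o[k],4).tolist() for k in("time_s","position","tool_rot","ft_force","wrist_torque","grip_width")})
p=env.get_image("side");cv2.imwrite("pics/fin.png",p["color"][:,:,::-1])
r=env.outline_of("filter_cube",p)
for t in("filter_cube","fixture","stop_x","stop_y"):
    for a in env.tip_of(t,p)[:1]: print(t,a["conf"],np.round(a["pixel"],1))
print("exp cube",proj(p,[.5097,.2906,.008]))
E
```

```text
{'time_s': 16.85, 'position': [0.5098, 0.2905, 0.037], 'tool_rot': [[0.11, 0.9939, -0.004], [0.9939, -0.11, -0.0007], [-0.0011, -0.0039, -1.0]], 'ft_force': [-36.4765, -27.5867, 18.2316], 'wrist_torque': [-4.742, 6.6937, -0.1466], 'grip_width': 0.0382}
filter_cube 0.77 [318.2 208.8]
fixture 0.74 [310.8 215. ]
stop_x 0.52 [314.6 205.4]
stop_y 0.52 [314.6 205.4]
exp cube [[319.72685684 210.37142473]]
```

```bash
python3 -c "
from rig import env
print(env.close_job())"
```

```text
the job is handed in; nothing more can be done
None
```

I showed the amber window and then the green window to the eye, then seated the cube on the plate. I handed the job in with the cube still gripped at about 120 N and pressed at about 30 N against each blue stop; the simulator returned no verdict.

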